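# Dock the reference plate in the measuring stage

## Task

Slide the steel reference plate across the bench, orange-striped end first, into the low slot of the docking fixture and push it home until the sprung roller clicks into its notch. Push gently, never ram it, and leave the gauges and other things on the bench where they are.

Things in the scene. Friction and masses are not known exactly. Their poses are not given: they have to be found in the camera images.
- plate: flat bright-metal reference plate, 120 mm long (own x), 80 mm wide (own y), 15 mm thick, about 0.4 kg, loose on the bench. Too wide to grasp from above: meant to be pushed. Origin at the centre of its underside; +x points to the leading end (orange stripe on top at that end, three grey patches behind it), z up.
- plate_nose (a point): middle of the plate's leading end face, 60 mm ahead of its centre, 7.5 mm above its underside; axes as the plate
- plate_notch (a point): the notch in the plate's left (+y) edge: 18 mm long, 4.5 mm deep, centred 30 mm back from the leading end; this point is the middle of the notch's inner wall, half-way up
- dock: fixed docking fixture, 150 mm long: two aluminium rails on the bench, 26 mm high, 12 mm thick, 83 mm apart inside (plate 80 mm), with rounded lead-in ends (6 mm radius); clear roof 18 mm above the bench from 25 mm inside the mouth on. The slot's floor is the bench. Origin on the bench at the centre of the mouth; +x points into the slot along it, z up.
- dock_mouth (a point): centre of the slot's mouth, 7.5 mm above the bench; axes as the dock
- dock_stop (a point): middle of the orange-faced stop, the slot's inner end, 109 mm inside the mouth, on a black block 40 mm high. With the plate home its centre is at about x = +48 mm, y = -1.5 mm of the dock and its trailing end stands 12 mm out of the mouth.
- dock_roller (a point): rest place of the sprung roller's axis, 78 mm inside the mouth in the left (+y) rail: a free-turning upright steel roller, 22 mm diameter, that sticks 7 mm into the slot and presses the plate against the right (-y) rail; its black housing reaches 83 mm from the slot's middle line
- latch (a joint): how far the roller is pushed back out of the slot, m: 0 with the slot empty or the roller in the plate's notch, about 0.004 while it rides on the plate's edge. Spring 4 N at 0 and 0.9 N more per mm. Passing the roller takes a push of about 6 to 12 N; the stop is rigid; it drops into the notch about 1 mm before the stop.
- gauge_block: bystander: loose steel block 60 x 30 x 20 mm; origin at the centre of its underside
- ring_gauge: bystander: loose dark steel ring, 60 mm diameter, 22 mm high; origin at the centre of its underside
- step_gauge: bystander: loose brass stepped round gauge, 44 mm diameter at the foot, 45 mm high; origin at the centre of its underside
- cleaner: bystander: white jar with a blue cap, 60 mm diameter, 70 mm high; origin at the centre of its underside
- caliper: bystander: loose digital caliper lying flat, 200 mm long (own x), up to 65 mm wide, 12 mm high; origin at its middle on the bench
Not all that is in view belongs to the job. Leave any blue look-alike of the plate alone.

How it is judged:
On the way, in this order (a step that is already met when the one before it is completed fails the run):
1. the plate's leading end is inside the mouth of the slot, striped end first (x of plate_nose in the frame of dock between 0.015 and 0.07 m and y of plate_nose in the frame of dock between -0.006 and 0.006 m and x of plate in the frame of dock below 0 m and z of plate in the frame of dock below 0.005 m), for 0.05 s.
2. the sprung roller is pushed back by the entering plate (value of joint latch above 0.0025 m and x of plate_nose in the frame of dock above 0.07 m), for 0.05 s.
At the end, for the whole second after the job is handed in: the plate lies flat and at rest in the slot, striped end inwards and within about 3 mm of fully home, square to it, with the roller dropped into its notch (pushed back less than 1.5 mm) (x of plate in the frame of dock between 0.0455 and 0.0515 m and y of plate in the frame of dock between -0.004 and 0.004 m and x of plate_nose in the frame of dock above 0.105 m and angle between the x axis of plate and the x axis of dock, either way round below 0.04 rad and angle between plate's own z axis and vertical below 0.05 rad and value of joint latch below 0.0015 m and linear speed of plate below 0.01 m/s); the robot touches nothing.
It fails at once if the plate is rammed into the fixture (more than 60 N between them) (contact force between plate and dock above 60 N).
It fails at once if the robot presses on the fixture with more than 40 N (contact force between the arm and dock above 40 N).
It fails at once if a bystander is shifted by more than 15 mm (distance of any of gauge_block, ring_gauge, step_gauge, cleaner, caliper from where it was at the start of the episode above 0.015 m).
It also fails if it takes over 67 s, if anything falls off the work surface, if the arm or the gripper's body presses on something with over 40 N, if the wrist force passes 120 N, or if a joint passes its speed limit or range.

## Robot

A 6-joint arm with a two-finger parallel gripper is mounted at the origin on the work surface. World frame = base frame: x ahead of the robot, y to its left, z up, the work surface at z = 0. Lengths are in m, angles in rad, forces in N, time in s.
With the tool pointing down it reaches from about 0.275 to 0.825 m from the base axis. Payload 5.2 kg.
Tool frame: the origin (TCP) lies midway between the tips of the shut fingers; the grasp point (between the pads) lies 19 mm behind it (ctrl.grip_depth is the distance from the TCP to the grasp point, in m); x points along the fingers, z is the direction in which the jaws open and shut, and the axes are right-handed (so a half turn about x gives the same grasp; the last joint's range is limited). The gripper opens to 93 mm and grips with 3 to 60 N. Pads are 15 mm wide; open, the fingers measure 128 mm over their backs; the gripper's body (75 mm by 188 mm) begins 65 mm behind the grasp point.
Start: joints at [-1.393, 0.259, 1.535, -0, 1.348, -0.203], TCP at [0.204, -0.511, 0.219] pointing down, gripper open.
Joint ranges: [-3.14, 3.14], [-0.91, 2.08], [0.19, 2.58], [-1.22, 4.36], [0.22, 2.71], [-3.12, 3.12]. Speed limits (rad/s): [2.57, 2.57, 3.14, 3.14, 3.14, 3.14].

## Interface

Orientations are given as a rotation vector (axis times angle).
In Python, from station import ctrl, cams, order gives the robot as it stands.
- The arm moves only by the shell command python3 -m creep 'ROWS' [OPENING]. ROWS is JSON, a list of rows, each a list of 4 numbers: the shift along the tool's x, y, z in mm, then the turn about the tool's x in rad. In form: [[dx, dy, dz, turn], ...]. A call has 1 to 5 rows; each row shifts and turns the commanded pose from where the row before left it, along the tool's axes as they then stand; what a row does not reach is not made up. A row lasts 1/10 s, in which the tool goes at most 50 mm and 8.59 degrees, less where a joint would pass 70% of its speed; a pose out of reach is approached as far as the arm can. A call with a gripper value outside its range is refused whole. OPENING is the finger opening in mm, from 0 to 93, set as the call begins (- or left out, the last holds). The fingers move at their own pace and stop on an object; the grip force is fixed at half the most. Time passes only in rows, so rows that do not move let the fingers close. It gives the time, the measured TCP pose, the force and the opening at its end, in the units of the state.
- ctrl.observe(): the state, without advancing time (a new reading comes with each control period).
- cams.grab_frame(name): name is "scene" or "top" or "wrist"; returns a dict with "img" (420x560x3 uint8, red, green, blue), "K" (3x3 intrinsics, pixels), "R" (3x3) and "t" (3): a world point X has camera coordinates R X + t. Camera axes: x right, y down, z forward; pixel columns grow to the right and rows downward; lengths in m; the calibration is good to about 2 mm. The wrist camera is an equidistant fisheye: a pixel r from the principal point sees the ray r / f radians off the axis. A picture is of the moment at which its call begins. There is no depth.
- order.hand_in(): hands the job in, once; it reports no verdict.
The state is a dict: "t": time; "qpos": joint angles; "qd": joint speeds; "tau": joint torques, N m; "position": TCP position; "ee_rot": TCP orientation; "force": force on the tool from outside, world axes, zero at the start; "torque": the same for the moment, N m; "finger_gap": finger opening in m.
Only numpy, scipy, OpenCV 4.12 (cv2) and the standard library are available. Lean on these libraries where they do the work, as an engineer would, in place of code of your own. Each camera call takes 0.05 s, during which the arm holds its last target.

## Working session

There is one attempt and no reset: what is moved stays moved. The work goes in short steps, Python scripts to look and compute and a shell command to move; the robot and the scene stay as the last step left them, time stands still between calls to the robot, and variables do not carry over. Pictures are saved under pics/ and viewed, and the job is handed in when it is done.

```bash
mkdir -p pics; ls
python3 - <<'E'
from station import ctrl,cams,order
import cv2
print(ctrl.observe())
for n in ("scene","top"):
    f=cams.grab_frame(n); cv2.imwrite(f"pics/{n}0.png",f["img"][:,:,::-1]); print(n,f["K"],f["R"],f["t"])
E
```

```text
pics
{'t': 0.0, 'qpos': array([-1.39282219e+00,  2.59335746e-01,  1.53606752e+00,  1.72699320e-05,
        1.34801326e+00, -2.02813874e-01]), 'qd': array([-5.22673205e-04, -2.98386223e-05,  3.12317786e-04, -3.03692764e-04,
       -7.54259160e-04,  6.84346290e-05]), 'tau': array([ 1.18645163e-03, -4.37302244e+01, -2.83999425e+01,  7.18214689e-02,
        4.10897553e-02, -1.48039621e-04]), 'position': array([ 0.2043307 , -0.5100485 ,  0.21782787]), 'ee_rot': array([ 0.92554996,  1.36691214, -0.92337724]), 'force': array([-0.19659429, -0.14158445,  0.23151852]), 'torque': array([-0.03266293,  0.0725751 , -0.0356588 ]), 'finger_gap': 0.09325682114868544}
scene [[516.31144      0.         269.13103955]
 [  0.         516.31144    203.4431997 ]
 [  0.           0.           1.        ]] [[ 0.25425139  0.96711465 -0.00674399]
 [ 0.59013556 -0.16066176 -0.791156  ]
 [-0.76622206  0.19717264 -0.61157723]] [-0.09684118 -0.32595432  1.64636734]
top [[456.83313117   0.         281.8422799 ]
 [  0.         456.83313117 209.82663851]
 [  0.           0.           1.        ]] [[ 0.02473588 -0.9996163   0.01246566]
 [-0.99461716 -0.02586343 -0.10033836]
 [ 0.10062226 -0.0099166  -0.99487528]] [-0.07859949  0.57828882  1.03865463]
```

View pics/scene0.png

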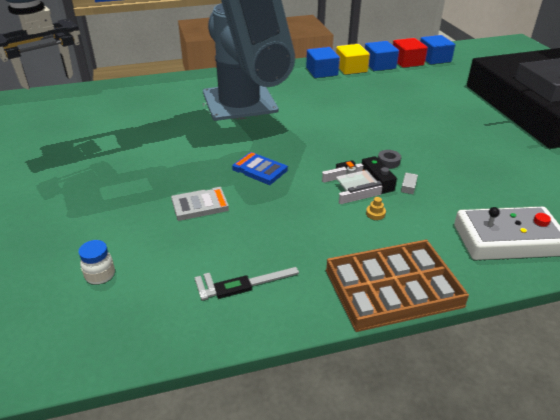

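View pics/top0.png

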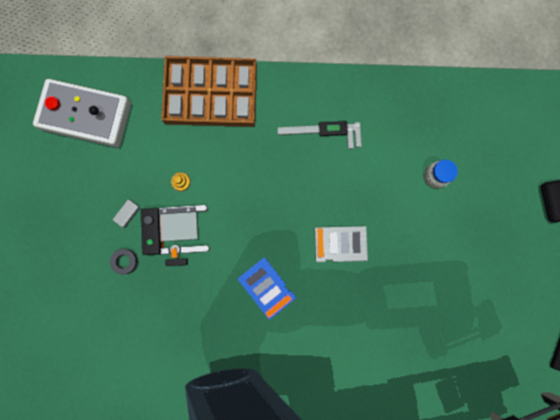

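Run:
```python
import cv2
im=cv2.imread("pics/top0.png")
c=im[190:280,100:230]; cv2.imwrite("pics/c_dock.png",cv2.resize(c,None,fx=6,fy=6,interpolation=cv2.INTER_CUBIC))
c=im[215:335,230:380]; cv2.imwrite("pics/c_plate.png",cv2.resize(c,None,fx=5,fy=5,interpolation=cv2.INTER_CUBIC))
s=cv2.imread("pics/scene0.png")
c=s[140:230,150:430]; cv2.imwrite("pics/c_scene.png",cv2.resize(c,None,fx=2.85,fy=2.85,interpolation=cv2.INTER_CUBIC))
```

```text
(no output)
```

View pics/c_dock.png

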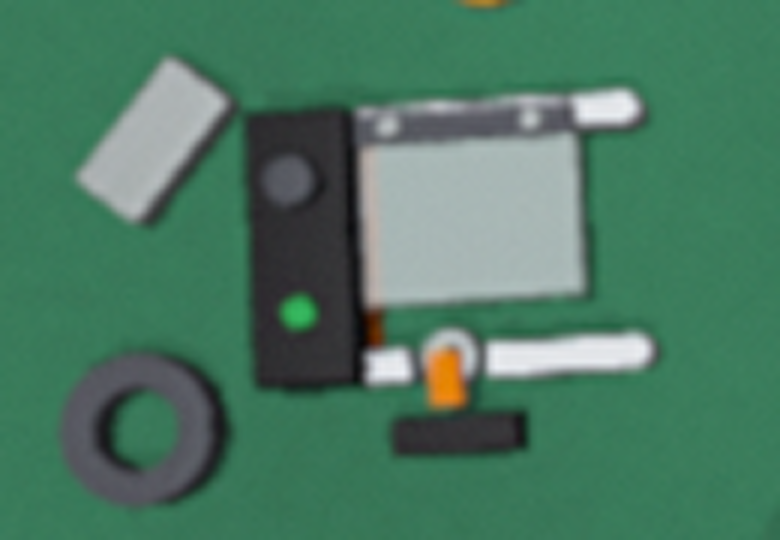

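View pics/c_plate.png

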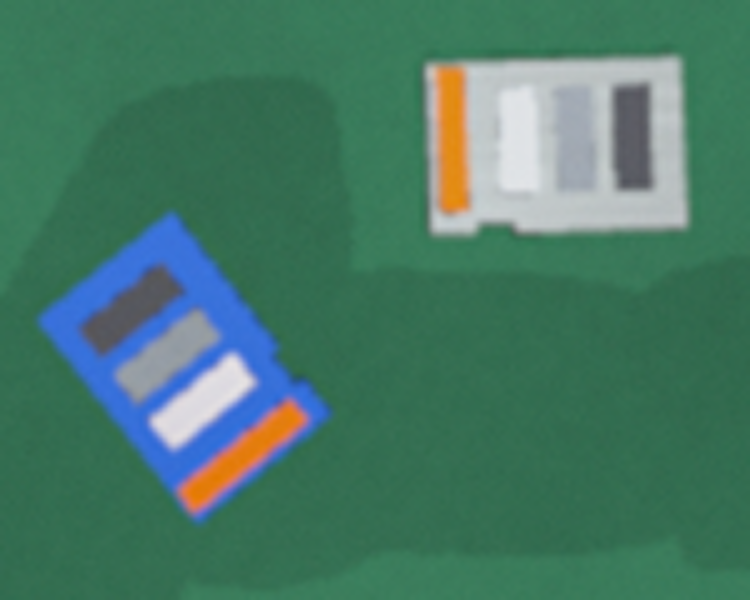

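View pics/c_scene.png

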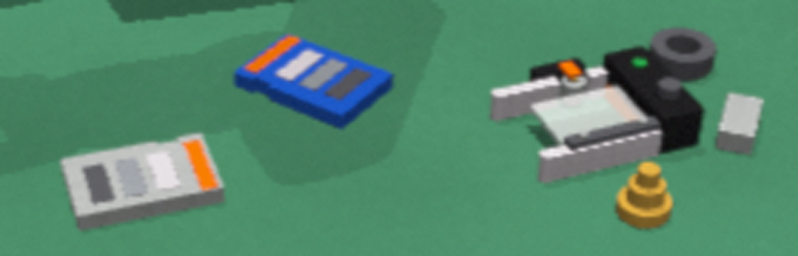

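```bash
cat > h.py <<'E'
import numpy as np
from station import ctrl,cams,order
import cv2
def ray(f,px,z,fish=False):
    K,R,t=f["K"],f["R"],f["t"]
    d=np.array([(px[0]-K[0,2])/K[0,0],(px[1]-K[1,2])/K[1,1],1.])
    if fish:
        r=np.hypot(d[0],d[1]); d=np.array([np.sin(r)*d[0]/r,np.sin(r)*d[1]/r,np.cos(r)]) if r>0 else d
    C=-R.T@t; w=R.T@d
    return C+w*(z-C[2])/w[2]
def proj(f,X,fish=False):
    K=f["K"]; c=f["R"]@np.asarray(X)+f["t"]
    if fish:
        r=np.hypot(c[0],c[1]); th=np.arctan2(r,c[2]); u=c[:2]/max(r,1e-9)*th
    else: u=c[:2]/c[2]
    return np.array([K[0,0]*u[0]+K[0,2],K[1,1]*u[1]+K[1,2]])
E
python3 - <<'E'
from h import *
np.set_printoptions(precision=4,suppress=True)
f=cams.grab_frame("top")
print(-f["R"].T@f["t"])
def c(p,k,o): return ((p[0]+.5)/k-.5+o[0],(p[1]+.5)/k-.5+o[1])
P=[ray(f,c(p,5,(230,215)),.015) for p in [(428,62),(432,235),(680,57),(687,228)]]
for p in P: print("plate",p)
print(np.linalg.norm(P[0]-P[1]),np.linalg.norm(P[2]-P[3]),np.linalg.norm(P[0]-P[2]),np.linalg.norm(P[1]-P[3]))
for n,p,z in [("Rtip",(642,107),.026),("Ltip",(655,350),.026),("Rin",(600,126),.026),("Lin far",(500,343),.026),("Lin nr",(640,336),.026),("Lout far",(500,374),.026),("Lout nr",(640,369),.026),
 ("b",(250,112),.04),("b",(350,108),.04),("b",(362,380),.04),("b",(258,386),.04),("roofmouth R",(578,132),.018),("roofmouth L",(588,294),.018)]:
    print(n,ray(f,c(p,6,(100,190)),z))
print("blue",[ray(f,c(p,5,(230,215)),.015)[:2] for p in [(172,213),(328,412),(40,320),(198,520)]])
E
```

```text
[ 0.4726 -0.0533  1.0923]
plate [ 0.5428 -0.1439  0.015 ]
plate [ 0.4616 -0.1472  0.015 ]
plate [ 0.5483 -0.2632  0.015 ]
plate [ 0.4678 -0.267   0.015 ]
0.08127754303827561 0.08050156218551957 0.11947809168852723 0.12002752628425817
Rtip [0.5815 0.1125 0.026 ]
Ltip [0.4872 0.1035 0.026 ]
Rin [0.5737 0.1285 0.026 ]
Lin far [0.4884 0.1635 0.026 ]
Lin nr [0.4924 0.1096 0.026 ]
Lout far [0.4765 0.1629 0.026 ]
Lout nr [0.4797 0.109  0.026 ]
b [0.5743 0.2606 0.04  ]
b [0.5768 0.2224 0.04  ]
b [0.4728 0.2124 0.04  ]
b [0.4696 0.2517 0.04  ]
roofmouth R [0.5718 0.1384 0.018 ]
roofmouth L [0.5084 0.1317 0.018 ]
blue [array([ 0.4689, -0.025 ]), array([ 0.3786, -0.1002]), array([0.4177, 0.0351]), array([ 0.3279, -0.0411])]
```

```bash
cat >> h.py <<'E'
from scipy.spatial.transform import Rotation as Ro
np.set_printoptions(precision=4,suppress=True)
def go(target, jaw):
    """shift in tool axes mm & turn to reach target TCP with jaw axis (tool z) along world angle jaw (mod pi)"""
    s=ctrl.observe(); R=Ro.from_rotvec(s["ee_rot"]).as_matrix()
    d=R.T@(np.array(target)-s["position"])*1e3
    zt=R.T@np.array([np.cos(jaw),np.sin(jaw),0]); a=np.arctan2(-zt[1],zt[2]); a=(a+np.pi/2)%np.pi-np.pi/2
    print("pos",s["position"],"F",s["force"],"t",s["t"],"gap",s["finger_gap"]);print("R",R.round(3).tolist());print("shift",d,"turn",a,"jaw now",np.arctan2(R[1,2],R[0,2]), "q6",s["qpos"][5])
E
python3 - <<'E'
from h import *
f=cams.grab_frame("wrist"); cv2.imwrite("pics/w0.png",f["img"][:,:,::-1]); print(f["K"],-f["R"].T@f["t"]-ctrl.observe()["position"])
go((.44,-.19,.1),np.pi/2+.08)
E
```

```text
[[325.1923   0.     284.8271]
 [  0.     325.1923 212.9241]
 [  0.       0.       1.    ]] [0.0636 0.0253 0.1655]
pos [ 0.2044 -0.5103  0.2181] F [ 0.0594 -0.739  -0.1351] t 0.2 gap 0.09307545130179702
R [[-0.0, 0.928, 0.372], [0.001, 0.372, -0.928], [-1.0, 0.0, -0.001]]
shift [ 118.4379  337.7663 -209.6483] turn 0.30080117357230307 jaw now -1.1899950950204863 q6 -0.20282255186212297
```

View pics/w0.png

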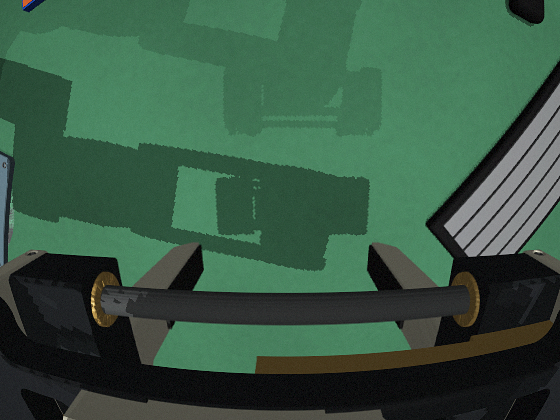

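```bash
python3 -m creep '[[0,0,0,0.1],[0,0,0,0.1],[0,0,0,0.1]]' 35; python3 -c "
from h import *
go((.43,-.19,.2),np.pi/2+.08)"
```

```text
t: 0.5
position: [0.2044, -0.5104, 0.2184]
ee_rot: [1.153, 1.245, -1.152]
force: [0.0, 0.2, -0.3]
finger_gap: 0.0736
pos [ 0.2044 -0.5104  0.2184] F [ 0.0294  0.228  -0.2621] t 0.5 gap 0.0735903429932915
R [[-0.0, 0.997, 0.077], [0.001, 0.077, -0.997], [-1.0, -0.0, -0.001]]
shift [  18.5466  249.4633 -302.1958] turn -0.003337924593379782 jaw now -1.4941342803482647 q6 0.10134638034899582
```

```bash
python3 -m creep '[[0,25,-30,0],[0,25,-30,0],[0,25,-30,0],[0,25,-30,0],[0,25,-30,0]]'; python3 -m creep '[[4,25,-30,0],[4,25,-30,0],[4,25,-30,0],[4,25,-30,0],[0,25,-30,0]]';  python3 - <<'E'
from h import *
f=cams.grab_frame("wrist"); cv2.imwrite("pics/w1.png",f["img"][:,:,::-1])
g=cams.grab_frame("top"); cv2.imwrite("pics/top1.png",g["img"][:,:,::-1])
go((.44,-.19,.1),np.pi/2+.08)
E
```

```text
t: 1.0
position: [0.3175, -0.3496, 0.2186]
ee_rot: [1.15, 1.246, -1.15]
force: [0.6, 0.3, -0.0]
finger_gap: 0.0364
t: 1.5
position: [0.4297, -0.1897, 0.2021]
ee_rot: [1.15, 1.247, -1.15]
force: [0.9, -0.4, -0.5]
finger_gap: 0.0347
pos [ 0.431  -0.1876  0.2025] F [-0.2861 -0.7634 -0.4736] t 1.6 gap 0.034870359330387964
R [[0.0, 0.996, 0.086], [0.002, 0.086, -0.996], [-1.0, 0.001, -0.002]]
shift [102.4632   8.6854   3.3083] turn 0.005670594268127438 jaw now -1.4851246499565998 q6 0.8347289785125777
```

View pics/w1.png

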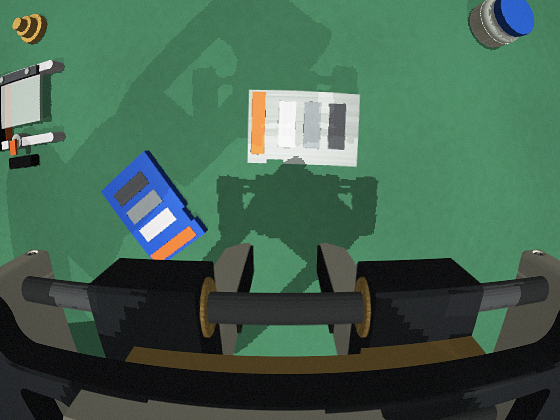

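Run:
```python
import cv2
im=cv2.imread("pics/w1.png")
cv2.imwrite("pics/c2.png",cv2.resize(im[45:175,0:90],None,fx=6,fy=4.6*6/4.6*0.75,interpolation=cv2.INTER_CUBIC)[:600])
cv2.imwrite("pics/c3.png",cv2.resize(im[80:180,235:370],None,fx=5,fy=5,interpolation=cv2.INTER_CUBIC))
```

```text
(no output)
```

View pics/c2.png

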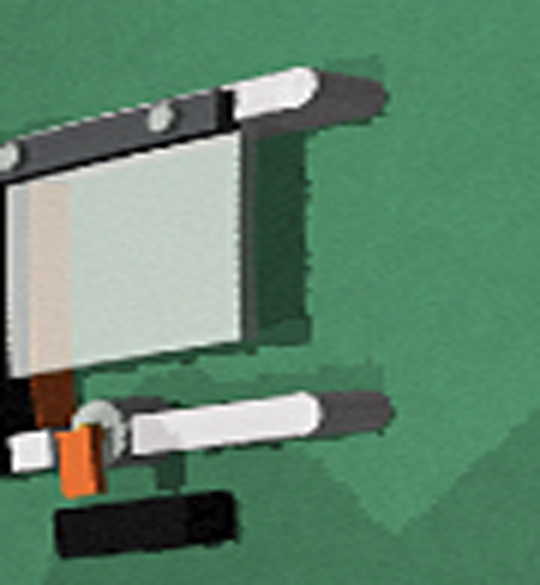

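View pics/c3.png

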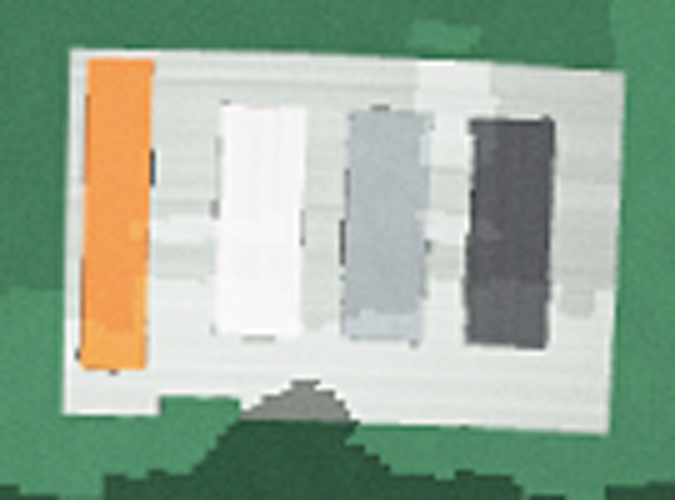

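Run:
```python
from h import *
f=cams.grab_frame("wrist"); g=cams.grab_frame("top")
c=lambda p:((p[0]+.5)/6-.5,(p[1]+.5)/4.5-.5+45)
d=lambda p:((p[0]+.5)/5-.5+235,(p[1]+.5)/5-.5+80)
for n,p,z in [("Rtip",(319,84),.026),("Ltip",(323,410),.026),("Rtip0",(389,95),0),("Ltip0",(394,410),0),("Lin far",(135,413),.026),("Lin",(300,393),.026),("Lout far",(135,452),.026),("Lout",(300,433),.026),("Rout n",(300,68),.026),("Rout f",(110,110),.026),("roofR",(240,130),.018),("roofL",(240,340),.018),("roofR2",(8,186),.018),("roofL2",(10,377),.018)]:
    X=ray(f,c(p),z,True); print(n,X,"top px",proj(g,X))
for p in [(70,47),(64,413),(624,72),(607,432)]: print("plate",ray(f,d(p),.015,True))
```

```text
Rtip [0.5811 0.1186 0.026 ] top px [203.9477 207.5533]
Ltip [0.4873 0.1093 0.026 ] top px [206.2575 247.7815]
Rtip0 [0.5814 0.1186 0.    ] top px [205.6441 208.5642]
Ltip0 [0.4861 0.1092 0.    ] top px [207.9346 248.4863]
Lin far [0.4878 0.1708 0.026 ] top px [179.7346 246.9284]
Lin [0.4923 0.1164 0.026 ] top px [203.3024 245.5691]
Lout far [0.476  0.1709 0.026 ] top px [179.4749 252.0085]
Lout [0.4809 0.1162 0.026 ] top px [203.1725 250.4818]
Rout n [0.5866 0.1252 0.026 ] top px [201.2207 205.1458]
Rout f [0.5816 0.1878 0.026 ] top px [174.343  206.5595]
roofR [0.5717 0.1491 0.018 ] top px [191.3672 211.5349]
roofL [0.5083 0.1432 0.018 ] top px [192.6887 238.5005]
roofR2 [0.5633 0.2339 0.018 ] top px [155.1113 214.1555]
roofL2 [0.5006 0.2283 0.018 ] top px [156.1159 240.8821]
plate [ 0.5432 -0.1386  0.015 ]
plate [ 0.4632 -0.1435  0.015 ]
plate [ 0.5497 -0.2585  0.015 ]
plate [ 0.4698 -0.2629  0.015 ]
```

```bash
python3 -c "
from h import *
go((.443,-.223,.006),np.pi/2+.085)"
```

```text
pos [ 0.4296 -0.1907  0.2025] F [-0.2678 -0.0513  0.2189] t 1.7 gap 0.035135692942440566
R [[-0.0, 0.997, 0.083], [-0.0, 0.083, -0.997], [-1.0, -0.0, 0.0]]
shift [196.5343  10.7756  33.2524] turn -0.0015098216969509082 jaw now -1.4873060845566217 q6 0.8319362320064002
```

```bash
python3 -m creep '[[20,3,11,0],[30,3,11,0],[40,4,11,0],[40,0,0,0],[30,0,0,0]]' 35; python3 -m creep '[[15,0,0,0],[10,0,0,0],[8,0,0,0],[0,0,0,0]]'
python3 - <<'E'
from h import *
f=cams.grab_frame("wrist"); cv2.imwrite("pics/w2.png",f["img"][:,:,::-1])
go((.443,-.223,.006),np.pi/2+.085)
E
```

```text
t: 2.2
position: [0.4405, -0.2248, 0.0405]
ee_rot: [1.151, 1.247, -1.152]
force: [0.2, 0.6, -0.0]
finger_gap: 0.0348
t: 2.6
position: [0.4416, -0.224, 0.0092]
ee_rot: [1.15, 1.247, -1.15]
force: [-0.3, 0.2, -0.3]
finger_gap: 0.035
pos [ 0.442  -0.2241  0.0099] F [-0.0512  0.2972 -0.4248] t 2.65 gap 0.03480158062615549
R [[0.0, 0.997, 0.08], [-0.0, 0.08, -0.997], [-1.0, 0.0, 0.0]]
shift [ 3.9012  1.0461 -1.0077] turn -0.0048207041280523555 jaw now -1.4906170934941914 q6 0.796080672619396
```

View pics/w2.png

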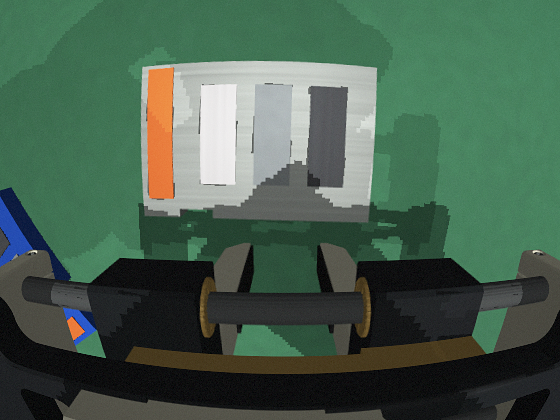

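```bash
python3 -m creep '[[4,0,4,-0.005],[0,4,0,0],[0,4,0,0],[0,4,0,0],[0,4,0,0]]'; python3 -m creep '[[0,4,0,0],[0,4,0,0],[0,4,0,0],[0,4,0,0],[0,4,0,0]]';python3 -m creep '[[0,4,0,0],[0,4,0,0],[0,4,0,0],[0,4,0,0],[0,4,0,0]]'
```

```text
t: 3.15
position: [0.4586, -0.2262, 0.0059]
ee_rot: [1.145, 1.249, -1.146]
force: [-2.5, -0.8, 1.0]
finger_gap: 0.0349
t: 3.65
position: [0.4784, -0.2242, 0.0056]
ee_rot: [1.146, 1.249, -1.146]
force: [-2.9, -0.2, 2.4]
finger_gap: 0.0352
t: 4.15
position: [0.4985, -0.2226, 0.0056]
ee_rot: [1.146, 1.249, -1.146]
force: [-3.7, -1.6, 1.6]
finger_gap: 0.0349
```

```bash
python3 -m creep '[[0,4,0,0],[0,4,0,0],[0,3,0,0],[0,2,0,0],[0,0,0,0]]'
python3 - <<'E'
from h import *
f=cams.grab_frame("wrist"); cv2.imwrite("pics/w3.png",f["img"][:,:,::-1])
g=cams.grab_frame("top"); cv2.imwrite("pics/top3.png",g["img"][:,:,::-1])
cv2.imwrite("pics/c4.png",cv2.resize(g["img"][180:270,150:400,::-1],None,fx=3,fy=3,interpolation=cv2.INTER_CUBIC))
go((.515,-.223,.006),np.pi/2+.085)
E
```

```text
t: 4.65
position: [0.5117, -0.2216, 0.0056]
ee_rot: [1.146, 1.248, -1.145]
force: [0.5, 0.2, 0.3]
finger_gap: 0.0346
pos [ 0.5117 -0.2216  0.0057] F [ 0.5234 -0.3188 -0.1924] t 4.75 gap 0.03490954497422531
R [[0.001, 0.996, 0.085], [-0.0, 0.085, -0.996], [-1.0, 0.001, 0.0]]
shift [-0.2887  3.1887  1.6336] turn 0.0006025834016925025 jaw now -1.485194149967191 q6 0.8757528097947437
```

View pics/c4.png

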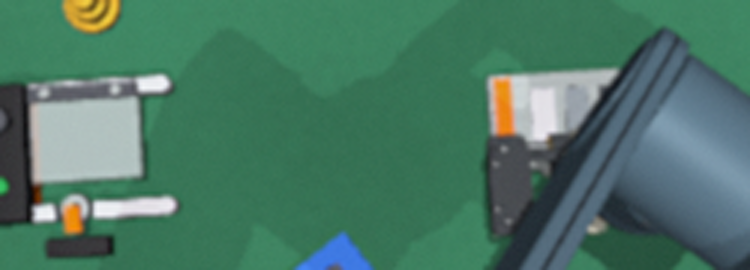

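View pics/w3.png

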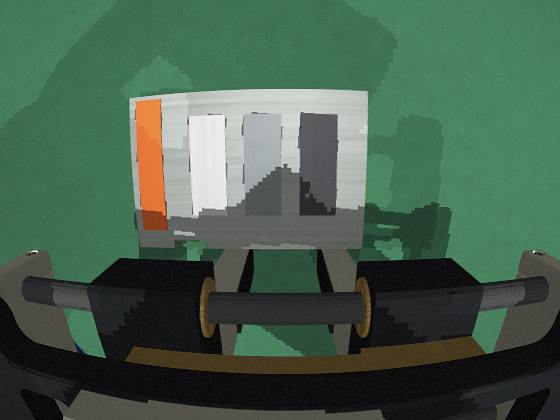

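```bash
python3 -m creep '[[0,-10,0,0],[0,-20,0,0],[-30,-20,0,0],[-45,-20,20,0],[-45,-10,30,0]]'; python3 -m creep '[[-30,0,40,-0.14],[0,0,40,-0.14],[0,0,0,-0.14],[0,0,0,-0.14],[0,0,0,-0.14]]'; python3 -m creep '[[0,0,0,-0.14],[0,0,0,-0.14],[0,0,0,-0.14],[0,0,0,-0.14],[0,0,0,-0.14]]';python3 -m creep '[[0,0,0,-0.14],[0,0,0,-0.03],[0,0,0,0],[0,0,0,0]]' 40
python3 - <<'E'
from h import *
f=cams.grab_frame("wrist"); cv2.imwrite("pics/w4.png",f["img"][:,:,::-1])
g=cams.grab_frame("top"); cv2.imwrite("pics/top4.png",g["img"][:,:,::-1])
cv2.imwrite("pics/c5.png",cv2.resize(g["img"][190:270,300:400,::-1],None,fx=6,fy=6,interpolation=cv2.INTER_CUBIC))
np.savez("f4.npz",**{"R":f["R"],"t":f["t"],"K":f["K"]})
go((.57,-.285,.1),.085)
E
```

```text
t: 5.25
position: [0.4349, -0.2727, 0.1195]
ee_rot: [1.146, 1.252, -1.145]
force: [0.8, -1.3, -0.1]
finger_gap: 0.0352
t: 5.75
position: [0.4491, -0.3534, 0.1488]
ee_rot: [0.61, 1.483, -0.61]
force: [0.7, 0.6, -0.3]
finger_gap: 0.035
t: 6.25
position: [0.4492, -0.3529, 0.1488]
ee_rot: [0.063, 1.57, -0.062]
force: [-0.4, 0.0, -0.4]
finger_gap: 0.035
t: 6.65
position: [0.4496, -0.353, 0.1489]
ee_rot: [-0.065, 1.57, 0.064]
force: [-0.1, 0.7, -0.0]
finger_gap: 0.04
pos [ 0.4497 -0.353   0.1489] F [ 0.0324  0.3656 -0.6189] t 6.75 gap 0.04027141974484775
R [[0.0, -0.083, 0.997], [-0.0, 0.997, 0.083], [-1.0, -0.0, 0.0]]
shift [ 48.9209  57.7919 125.4998] turn -0.0018276093984688213 jaw now 0.0831723948741186 q6 -0.9437374667968026
```

View pics/top4.png

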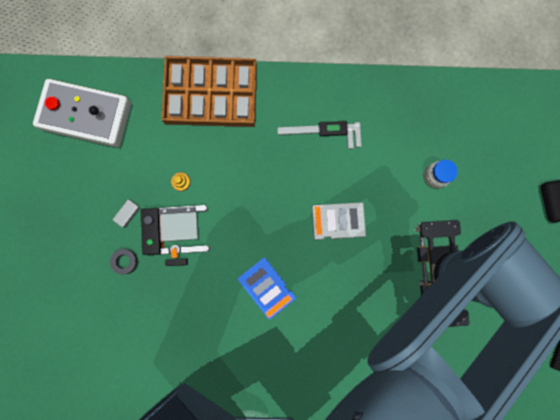

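View pics/w4.png

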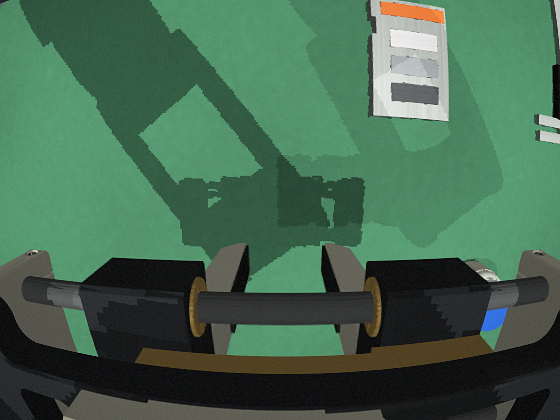

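View pics/c5.png

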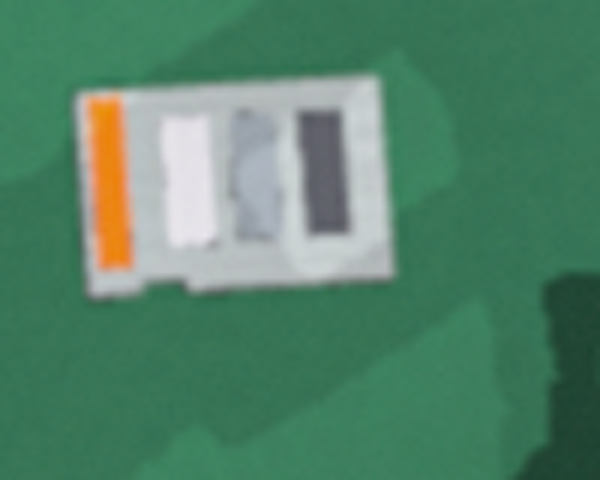

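Run:
```python
from h import *
g=cams.grab_frame("top")
c=lambda p:((p[0]+.5)/6-.5+300,(p[1]+.5)/6-.5+190)
P=np.array([ray(g,c(p),.015)[:2] for p in [(77,93),(90,294),(380,78),(395,275)]]); print(P)
ce=P.mean(0); print("centre",ce, "dir side",(P[0]-P[2])/.12,(P[1]-P[3])/.12,"ends",(P[1]-P[0])/.08,(P[3]-P[2])/.08)
m=np.array([.5344,.108])
for th in (.075,.085,.095):
    x=np.array([-np.sin(th),np.cos(th)]); y=np.array([-np.cos(th),-np.sin(th)])
    print(th,"plate in dock",(ce-m)@x,(ce-m)@y)
go((.57,-.285,.1),.085)
```

```text
[[ 0.5948 -0.1364]
 [ 0.5155 -0.1429]
 [ 0.6039 -0.2565]
 [ 0.526  -0.2629]]
centre [ 0.56   -0.1997] dir side [-0.0761  1.0011] [-0.0875  1.0003] ends [-0.9915 -0.0818] [-0.9743 -0.0807]
0.075 plate in dock -0.30873188052294503 -0.0024985354277182
0.085 plate in dock -0.3087414289954134 0.0005888568481854429
0.095 plate in dock -0.3087201035822659 0.0036761902388949726
pos [ 0.4498 -0.353   0.1489] F [-0.1146  0.2997 -0.9966] t 6.8 gap 0.04002010223628908
R [[0.0, -0.084, 0.997], [-0.0, 0.997, 0.084], [-1.0, -0.0, 0.0]]
shift [ 48.907   57.7354 125.4904] turn -0.0013554050422865949 jaw now 0.0836445974670865 q6 -0.9441140352519357
```

```bash
python3 -c "
from h import *
go((.5667,-.280,.006),.085)"
```

```text
pos [ 0.4498 -0.353   0.1489] F [-0.1146  0.2997 -0.9966] t 6.8 gap 0.04002010223628908
R [[0.0, -0.084, 0.997], [-0.0, 0.997, 0.084], [-1.0, -0.0, 0.0]]
shift [142.9065  62.9994 122.6159] turn -0.0013554050422865949 jaw now 0.0836445974670865 q6 -0.9441140352519357
```

```bash
python3 -m creep '[[0,12,25,0],[0,13,25,0],[10,13,25,0],[20,13,25,0],[30,12,22,0]]' 30; python3 -m creep '[[30,0,0,0],[25,0,0,0],[18,0,0,0],[10,0,0,0],[0,0,0,0]]';python3 - <<'E'
from h import *
f=cams.grab_frame("wrist"); cv2.imwrite("pics/w5.png",f["img"][:,:,::-1])
go((.5667,-.280,.006),.085)
E
```

```text
t: 7.3
position: [0.5685, -0.28, 0.0901]
ee_rot: [-0.068, 1.566, 0.064]
force: [-0.2, -0.9, -0.3]
finger_gap: 0.0301
t: 7.8
position: [0.5651, -0.2793, 0.0044]
ee_rot: [-0.065, 1.572, 0.068]
force: [0.3, -0.0, 0.5]
finger_gap: 0.0296
pos [ 0.5659 -0.2798  0.0057] F [-0.3691 -0.1635  0.1393] t 7.85 gap 0.03012718664277076
R [[-0.001, -0.084, 0.996], [0.0, 0.996, 0.084], [-1.0, 0.001, -0.001]]
shift [-0.32   -0.257   0.7915] turn -0.0004229288348467364 jaw now 0.08457738180845385 q6 -0.7201966501446587
```

View pics/w5.png

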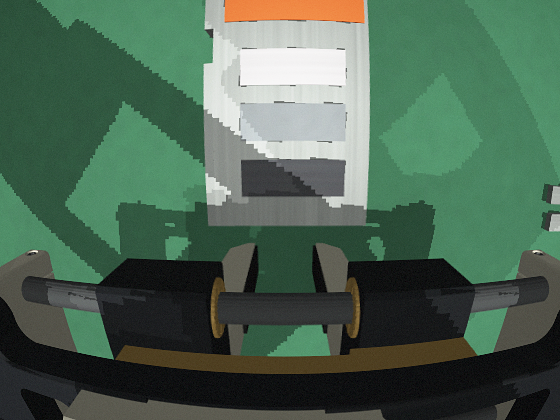

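```bash
python3 -m creep '[[0,4,0,0],[0,4,0,0],[0,4,0,0],[0,4,0,0],[0,5,0,0]]'; python3 -m creep '[[0,6,0,0],[0,7,0,0],[0,8,0,0],[0,8,0,0],[0,8,0,0]]'; python3 -m creep '[[0,8,0,0],[0,8,0,0],[0,8,0,0],[0,8,0,0],[0,8,0,0]]'; python3 -m creep '[[0,8,0,0],[0,8,0,0],[0,8,0,0],[0,6,0,0],[0,4,0,0]]'
python3 - <<'E'
from h import *
g=cams.grab_frame("top"); cv2.imwrite("pics/top6.png",g["img"][:,:,::-1])
f=cams.grab_frame("wrist"); cv2.imwrite("pics/w6.png",f["img"][:,:,::-1])
cv2.imwrite("pics/c6.png",cv2.resize(g["img"][180:280,140:340,::-1],None,fx=4,fy=4,interpolation=cv2.INTER_CUBIC))
go((.5667,-.280,.006),.085)
E
```

```text
t: 8.35
position: [0.565, -0.2597, 0.0068]
ee_rot: [-0.069, 1.568, 0.065]
force: [0.0, -3.6, 2.0]
finger_gap: 0.0299
t: 8.85
position: [0.561, -0.2213, 0.0059]
ee_rot: [-0.067, 1.57, 0.067]
force: [-0.1, -3.9, 1.5]
finger_gap: 0.03
t: 9.35
position: [0.5576, -0.1815, 0.0059]
ee_rot: [-0.067, 1.57, 0.067]
force: [0.6, -4.0, 2.5]
finger_gap: 0.0297
t: 9.85
position: [0.5546, -0.1476, 0.0058]
ee_rot: [-0.067, 1.57, 0.067]
force: [0.5, -3.5, 2.5]
finger_gap: 0.0299
pos [ 0.5543 -0.1471  0.0056] F [ 0.0161  0.0814 -0.5195] t 9.95 gap 0.029730096975585773
R [[-0.001, -0.085, 0.996], [0.001, 0.996, 0.085], [-1.0, 0.001, -0.001]]
shift [  -0.6443 -133.5079    1.0334] turn 0.0003840715684708673 jaw now 0.08538559095127556 q6 -0.5401944834790633
```

View pics/c6.png

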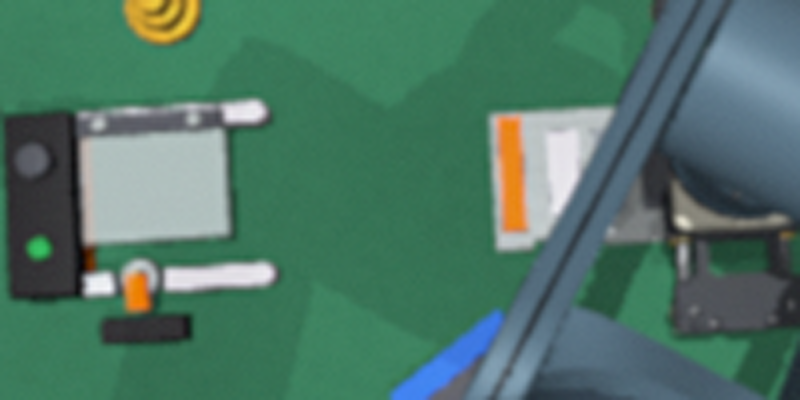

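View pics/w6.png

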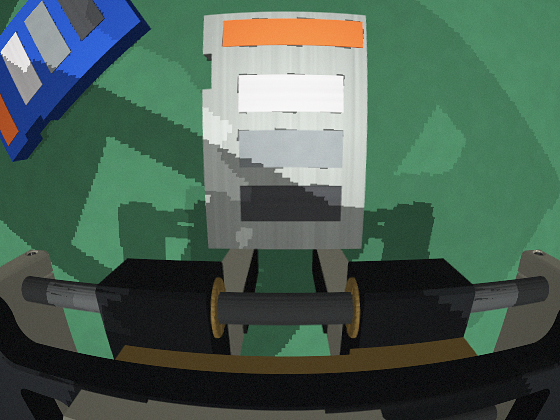

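```bash
python3 -m creep '[[0,4,0,0],[0,6,0,0],[0,7,0,0],[0,7,0,0],[0,7,0,0]]'; python3 -m creep '[[0,7,0,0],[0,7,0,0],[0,7,0,0],[0,7,0,0],[0,7,0,0]]'; python3 -m creep '[[0,7,0,0],[0,7,0,0],[0,6,0,0],[0,4,0,0],[0,0,0,0]]'
python3 - <<'E'
from h import *
g=cams.grab_frame("top"); cv2.imwrite("pics/top7.png",g["img"][:,:,::-1])
f=cams.grab_frame("wrist"); cv2.imwrite("pics/w7.png",f["img"][:,:,::-1])
cv2.imwrite("pics/c7.png",cv2.resize(g["img"][190:270,140:270,::-1],None,fx=6,fy=6,interpolation=cv2.INTER_CUBIC))
go((.5667,-.280,.006),.085)
E
```

```text
t: 10.45
position: [0.5518, -0.1165, 0.0056]
ee_rot: [-0.066, 1.57, 0.067]
force: [-0.9, -1.2, -1.8]
finger_gap: 0.0301
t: 10.95
position: [0.5492, -0.082, 0.0059]
ee_rot: [-0.067, 1.57, 0.067]
force: [0.1, -0.0, -0.8]
finger_gap: 0.0298
t: 11.45
position: [0.547, -0.0579, 0.0059]
ee_rot: [-0.067, 1.57, 0.068]
force: [0.3, -0.7, -0.5]
finger_gap: 0.03
pos [ 0.5472 -0.0584  0.006 ] F [-0.2251  0.5669 -0.2026] t 11.55 gap 0.030150255645150194
R [[0.0, -0.085, 0.996], [0.0, 0.996, 0.085], [-1.0, 0.0, 0.0]]
shift [  -0.0644 -222.4445    0.5742] turn 0.00017250834752124966 jaw now 0.0851724931381292 q6 -0.3945980127374302
```

View pics/c7.png

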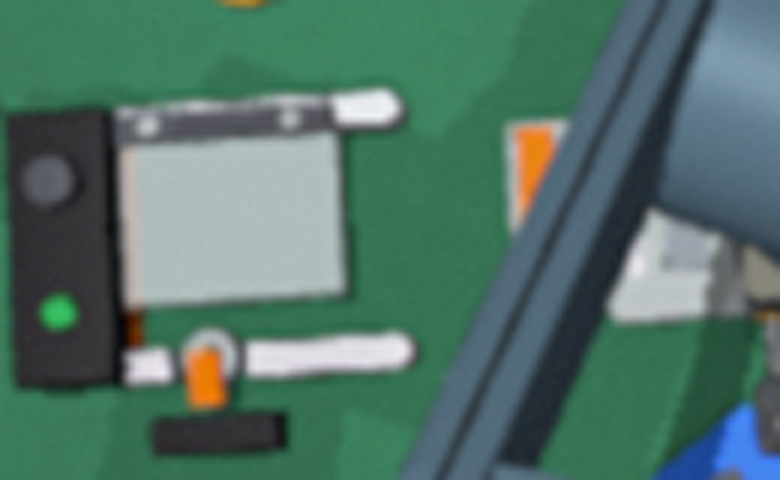

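View pics/w7.png

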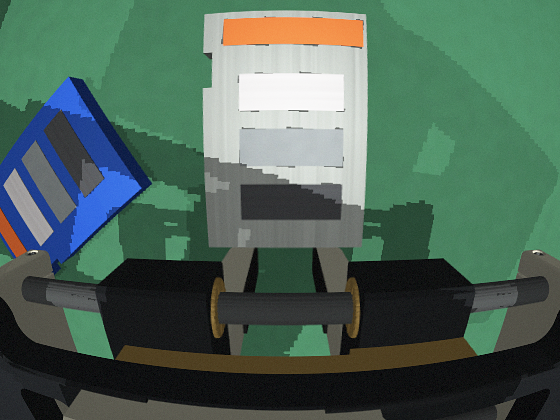

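Run:
```python
from h import *
g=cams.grab_frame("top")
c=lambda p:((p[0]+.5)/6-.5+140,(p[1]+.5)/6-.5+190)
R=ray(g,c((403,105)),.026)[:2];L=ray(g,c((414,349)),.026)[:2]
y=(L-R)/np.linalg.norm(L-R); m=(R+L)/2; x=np.array([y[1],-y[0]])*1
print(R,L,np.linalg.norm(L-R),"x tips",x)
co=ray(g,c((507,123)),.015)[:2]; le=ray(g,c((640,319)),.015)[:2]; lm=ray(g,c((513,225)),.015)[:2]
print(co,le,lm)
for th in (.075,.085,.095):
    x=np.array([-np.sin(th),np.cos(th)]); y=np.array([-np.cos(th),-np.sin(th)])
    print(th,"corner",(co-m)@x,(co-m)@y,"left edge",(le-m)@x,(le-m)@y)
```

```text
[0.5823 0.1121] [0.4876 0.1039] 0.09513892593396374 x tips [-0.0858  0.9963]
[0.5774 0.0726] [0.5016 0.0177] [0.5372 0.0687]
0.075 corner -0.038514735727983786 -0.03968442562570603 left edge -0.08758743864754717 0.040000966352690966
0.085 corner -0.038909647649464335 -0.03929730048277055 left edge -0.08718305631537691 0.04087482610968236
0.095 corner -0.039300668638604534 -0.03890624564253444 left edge -0.08676995575022743 0.04174459841812504
```

```bash
python3 -m creep '[[0,4,0,0],[0,5,0,0],[0,6,0,0],[0,6,0,0],[0,4,0,0]]'; python3 -m creep '[[0,3,0,0],[0,3,0,0],[0,3,0,0],[0,3,0,0],[0,3,0,0]]'; python3 -m creep '[[0,3,0,0],[0,3,0,0],[0,3,0,0],[0,3,0,0],[0,3,0,0]]'
```

```text
t: 12.1
position: [0.545, -0.0331, 0.006]
ee_rot: [-0.067, 1.57, 0.067]
force: [0.4, -2.0, 1.2]
finger_gap: 0.03
t: 12.6
position: [0.5439, -0.0187, 0.006]
ee_rot: [-0.067, 1.57, 0.067]
force: [-0.2, -2.2, 1.5]
finger_gap: 0.0301
t: 13.1
position: [0.5426, -0.0037, 0.006]
ee_rot: [-0.067, 1.57, 0.067]
force: [1.0, -2.6, 2.7]
finger_gap: 0.03
```

Run:
```python
from h import *
g=cams.grab_frame("top"); cv2.imwrite("pics/top8.png",g["img"][:,:,::-1])
f=cams.grab_frame("wrist"); cv2.imwrite("pics/w8.png",f["img"][:,:,::-1])
s=cams.grab_frame("scene");
cv2.imwrite("pics/c8.png",np.vstack([cv2.resize(g["img"][190:270,140:270,::-1],(780,300),interpolation=cv2.INTER_CUBIC),cv2.resize(s["img"][130:230,240:440,::-1],(780,300),interpolation=cv2.INTER_CUBIC)]))
go((.5667,-.280,.006),.085)
```

```text
pos [ 0.5423 -0.0032  0.0058] F [-0.0127 -0.5481  0.5684] t 13.25 gap 0.030013778727117833
R [[-0.0, -0.085, 0.996], [0.001, 0.996, 0.085], [-1.0, 0.001, -0.0]]
shift [  -0.4342 -277.825     0.8178] turn 2.59278898810944e-05 jaw now 0.08502616973007779 q6 -0.2976913819249491
```

View pics/c8.png

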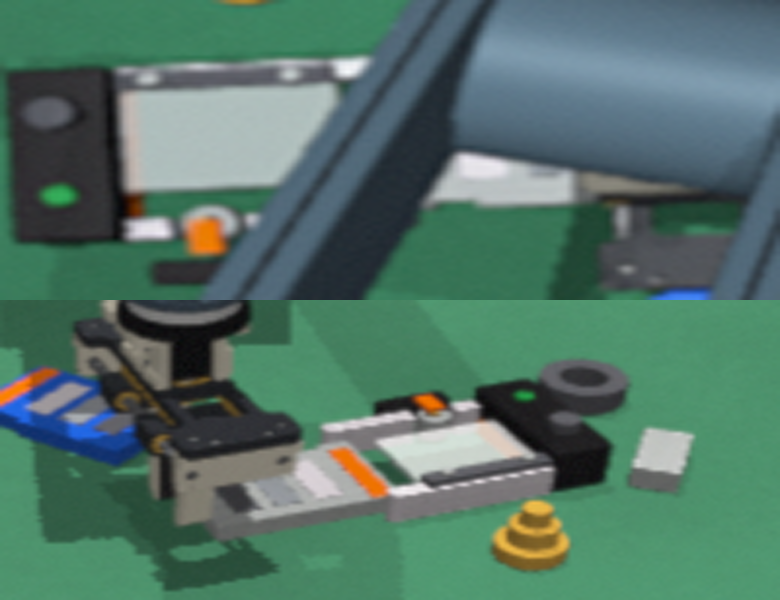

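View pics/w8.png

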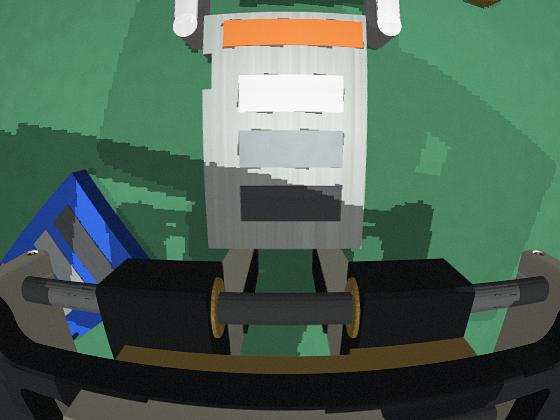

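```bash
python3 -m creep '[[0,3,0,0],[0,3,0,0],[0,3,0,0],[0,3,0,0],[0,3,0,0]]'; python3 -m creep '[[0,3,0,0],[0,3,0,0],[0,3,0,0],[0,3,0,0],[0,3,0,0]]'; python3 -m creep '[[0,3,0,0],[0,3,0,0],[0,2,0,0],[0,2,0,0],[0,2,0,0]]'
```

```text
t: 13.75
position: [0.541, 0.0115, 0.0058]
ee_rot: [-0.067, 1.57, 0.067]
force: [0.4, -1.7, 0.0]
finger_gap: 0.0299
t: 14.25
position: [0.5398, 0.0264, 0.0058]
ee_rot: [-0.067, 1.57, 0.067]
force: [0.5, -1.2, -1.9]
finger_gap: 0.03
t: 14.75
position: [0.539, 0.0381, 0.0059]
ee_rot: [-0.067, 1.57, 0.067]
force: [0.0, -2.1, -1.3]
finger_gap: 0.03
```

```bash
python3 -m creep '[[0,2,0,0],[0,2,0,0],[0,2,0,0],[0,2,0,0],[0,2,0,0]]'; python3 -m creep '[[0,1,0,0],[0,1,0,0],[0,1,0,0],[0,1,0,0],[0,1,0,0]]'; python3 -m creep '[[0,1,0,0],[0,1,0,0],[0,1,0,0],[0,1,0,0],[0,1,0,0]]';python3 -m creep '[[0,1,0,0],[0,1,0,0],[0,1,0,0],[0,1,0,0],[0,1,0,0]]'
```

```text
t: 15.25
position: [0.5381, 0.0481, 0.0059]
ee_rot: [-0.067, 1.57, 0.067]
force: [-0.5, -0.5, -0.7]
finger_gap: 0.0301
t: 15.75
position: [0.5387, 0.0524, 0.0062]
ee_rot: [-0.067, 1.568, 0.066]
force: [3.0, -3.9, -1.7]
finger_gap: 0.03
t: 16.25
position: [0.5383, 0.0568, 0.0062]
ee_rot: [-0.068, 1.568, 0.065]
force: [2.6, -6.6, -2.1]
finger_gap: 0.0302
t: 16.75
position: [0.5368, 0.0621, 0.006]
ee_rot: [-0.067, 1.57, 0.066]
force: [0.8, -6.2, -0.7]
finger_gap: 0.03
```

```bash
python3 -m creep '[[0,1,0,0],[0,1,0,0],[0,1,0,0],[0,1,0,0],[0,1,0,0]]'; python3 -m creep '[[0,1,0,0],[0,1,0,0],[0,1,0,0],[0,1,0,0],[0,1,0,0]]'; python3 -m creep '[[0,1,0,0],[0,1,0,0],[0,1,0,0],[0,0,0,0]]'
python3 - <<'E'
from h import *
g=cams.grab_frame("top"); cv2.imwrite("pics/top9.png",g["img"][:,:,::-1])
f=cams.grab_frame("wrist"); cv2.imwrite("pics/w9.png",f["img"][:,:,::-1])
s=cams.grab_frame("scene");
cv2.imwrite("pics/c9.png",np.vstack([cv2.resize(g["img"][190:270,140:270,::-1],(780,300),interpolation=cv2.INTER_CUBIC),cv2.resize(s["img"][140:220,290:430,::-1],(525,300),interpolation=cv2.INTER_CUBIC)[:, :].copy() if False else cv2.resize(s["img"][140:220,270:440,::-1],(780,300),interpolation=cv2.INTER_CUBIC)]))
go((.5667,-.280,.006),.085)
E
```

```text
t: 17.25
position: [0.5364, 0.0672, 0.0059]
ee_rot: [-0.067, 1.57, 0.066]
force: [0.7, -5.7, -1.2]
finger_gap: 0.0298
t: 17.75
position: [0.5361, 0.0722, 0.0059]
ee_rot: [-0.067, 1.57, 0.066]
force: [0.5, -5.1, -1.6]
finger_gap: 0.03
t: 18.15
position: [0.5358, 0.0754, 0.0059]
ee_rot: [-0.067, 1.57, 0.066]
force: [1.1, -5.3, -2.0]
finger_gap: 0.0299
pos [0.5358 0.0754 0.0059] F [ 0.4669 -5.1969 -1.741 ] t 18.3 gap 0.03005921095193058
R [[0.0, -0.085, 0.996], [-0.0, 0.996, 0.085], [-1.0, -0.0, 0.0]]
shift [   0.0902 -356.7765    0.6446] turn -0.0001218048454931786 jaw now 0.08487821193522484 q6 -0.15052785034162083
```

View pics/c9.png

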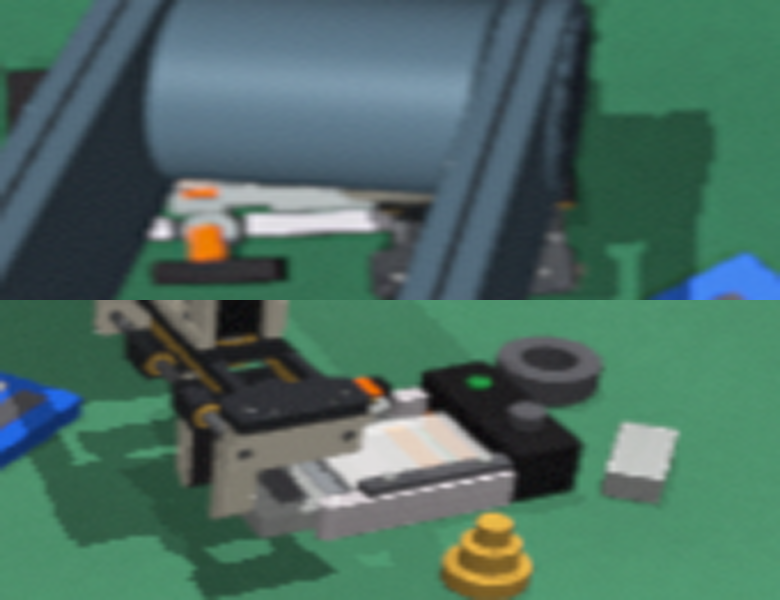

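View pics/w9.png

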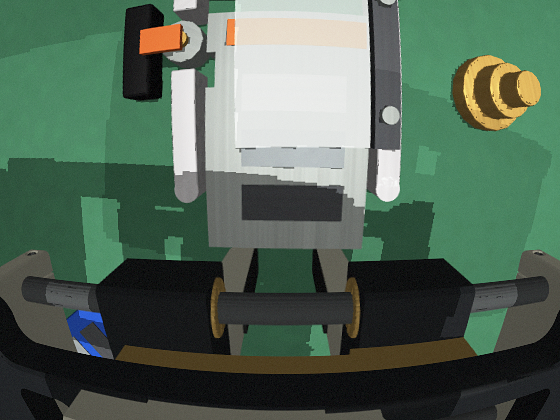

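```bash
python3 -m creep '[[0,1,0,0],[0,1,0,0],[0,1,0,0],[0,1,0,0],[0,1,0,0]]'; python3 -m creep '[[0,1,0,0],[0,0.5,0,0],[0,0.5,0,0],[0,0,0,0]]'
```

```text
t: 18.8
position: [0.5353, 0.0809, 0.0059]
ee_rot: [-0.067, 1.57, 0.067]
force: [0.6, -3.7, -0.5]
finger_gap: 0.0301
t: 19.2
position: [0.5349, 0.0831, 0.0059]
ee_rot: [-0.067, 1.57, 0.067]
force: [-0.7, -2.1, 0.5]
finger_gap: 0.0299
```

Run:
```python
from h import *
f=cams.grab_frame("wrist"); cv2.imwrite("pics/w10.png",cv2.resize(f["img"][0:270,100:460,::-1],None,fx=2.2,fy=2.2,interpolation=cv2.INTER_CUBIC))
go((.5667,-.280,.006),.085)
```

```text
pos [0.5349 0.0831 0.0059] F [ 0.2187 -2.9156  0.6787] t 19.25 gap 0.02991866749027688
R [[-0.0, -0.085, 0.996], [0.0, 0.996, 0.085], [-1.0, 0.0, -0.0]]
shift [  -0.2335 -364.4931    0.8605] turn 8.650825344425073e-05 jaw now 0.08508665100509807 q6 -0.13759229083340577
```

View pics/w10.png

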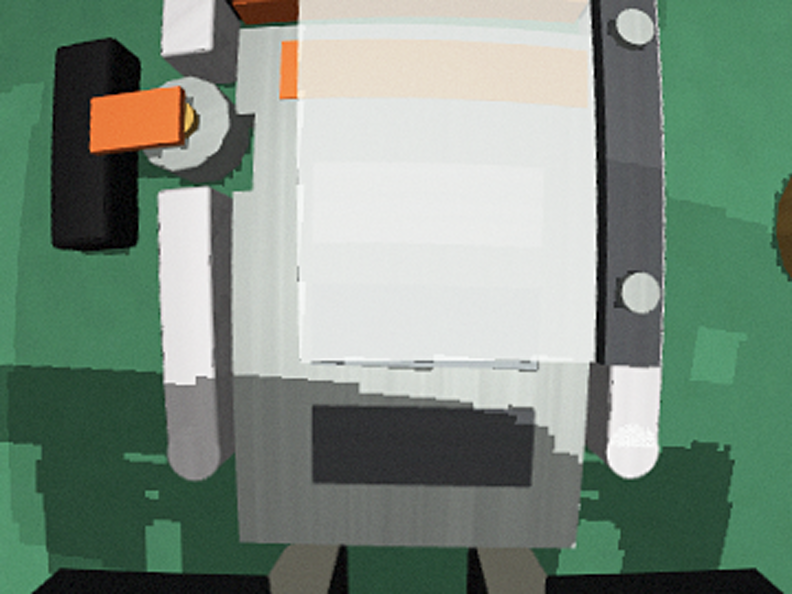

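```bash
python3 -m creep '[[0,0.5,0,0],[0,0.5,0,0],[0,0.5,0,0],[0,0,0,0]]'; python3 -m creep '[[0,0.5,0,0],[0,0.5,0,0],[0,0,0,0]]'
```

```text
t: 19.65
position: [0.5349, 0.0845, 0.0059]
ee_rot: [-0.067, 1.57, 0.067]
force: [-0.5, -2.7, 1.2]
finger_gap: 0.0298
t: 19.95
position: [0.5348, 0.0855, 0.0059]
ee_rot: [-0.067, 1.57, 0.067]
force: [-0.8, -2.4, 0.7]
finger_gap: 0.0301
```

Run:
```python
from h import *
f=cams.grab_frame("wrist"); cv2.imwrite("pics/w11.png",cv2.resize(f["img"][0:270,100:460,::-1],None,fx=2.2,fy=2.2,interpolation=cv2.INTER_CUBIC))
go((.5667,-.280,.006),.085)
```

```text
pos [0.5348 0.0855 0.0059] F [-1.2767 -1.7704  1.152 ] t 20.0 gap 0.030045032672871924
R [[-0.0, -0.085, 0.996], [0.0, 0.996, 0.085], [-1.0, 0.0, -0.0]]
shift [  -0.1911 -366.9018    0.7662] turn 5.49743433793104e-05 jaw now 0.08505502147089145 q6 -0.13286251076197764
```

View pics/w11.png

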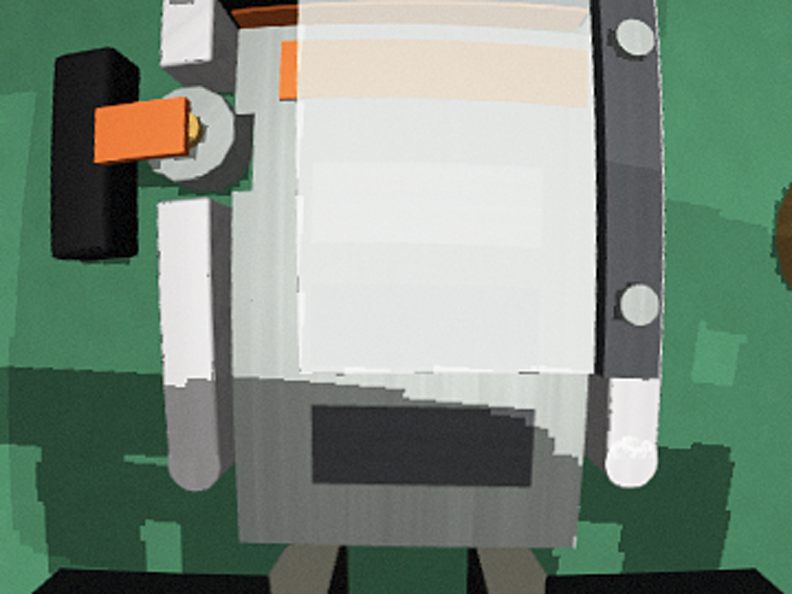

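Run:
```python
from h import *
f=cams.grab_frame("wrist")
c=lambda p:((p[0]+.5)/2.2-.5+100,(p[1]+.5)/2.2-.5)
L=ray(f,c((195,490)),.026,1)[:2];R=ray(f,c((630,488)),.026,1)[:2]; T=ray(f,c((408,546)),.015,1)[:2]
TL=ray(f,c((240,543)),.015,1)[:2];TR=ray(f,c((576,548)),.015,1)[:2]
x=np.array([-np.sin(.085),np.cos(.085)])
N=ray(f,c((260,29)),.015,1)[:2]
S=ray(f,c((260,24)),.015,1)[:2]
print(L,R,np.linalg.norm(L-R),"protrusion",((L+R)/2-T)@x, ((L+R)/2-TL)@x,((L+R)/2-TR)@x, np.linalg.norm(TL-TR),"nose-mid",(N-(L+R)/2)@x, (S-(L+R)/2)@x)
```

```text
[0.4868 0.1079] [0.5814 0.1163] 0.09495360235415855 protrusion 0.01681289161850503 0.016395903658950058 0.017697544587784702 0.07981809425979937 nose-mid 0.10296860485526967 0.1042485123922075
```

```bash
python3 -m creep '[[0,0.5,0,0],[0,0.5,0,0],[0,0.5,0,0],[0,0.5,0,0],[0,0,0,0]]'; python3 -m creep '[[0,0.5,0,0],[0,0.5,0,0],[0,0,0,0]]'
```

```text
t: 20.55
position: [0.5347, 0.0875, 0.0058]
ee_rot: [-0.067, 1.57, 0.067]
force: [-0.5, -0.8, 0.3]
finger_gap: 0.0305
t: 20.85
position: [0.5349, 0.0883, 0.0059]
ee_rot: [-0.067, 1.569, 0.067]
force: [0.1, -1.7, -2.0]
finger_gap: 0.03
```

Run:
```python
from h import *
f=cams.grab_frame("wrist"); cv2.imwrite("pics/w12.png",cv2.resize(f["img"][0:270,100:460,::-1],None,fx=2.2,fy=2.2,interpolation=cv2.INTER_CUBIC))
go((.5667,-.280,.006),.085)
```

```text
pos [0.5349 0.0883 0.0059] F [ 1.1014 -1.7333 -0.4762] t 20.9 gap 0.029907417541707854
R [[0.0, -0.085, 0.996], [-0.0, 0.996, 0.085], [-1.0, -0.0, 0.0]]
shift [  -0.0814 -369.6456    0.4061] turn -1.0815038331557503e-07 jaw now 0.08499992132846641 q6 -0.12725247854516678
```

View pics/w12.png

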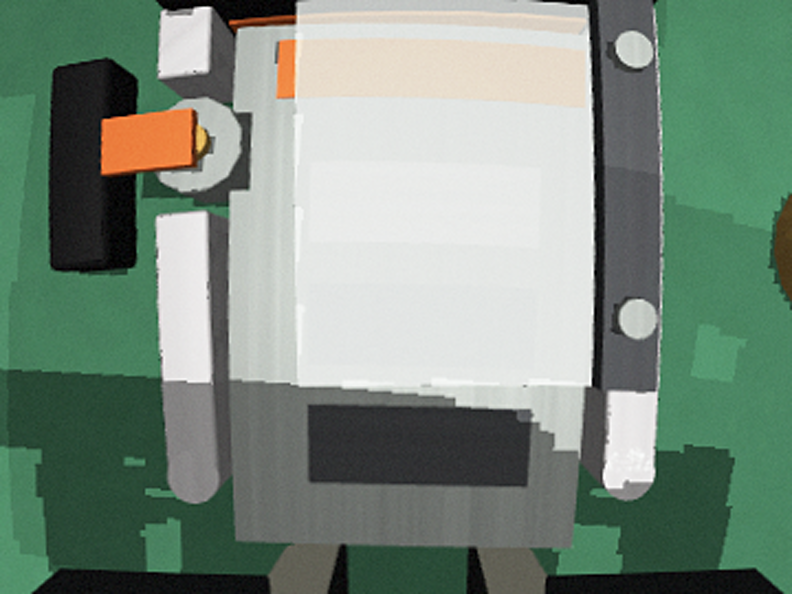

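```bash
python3 -m creep '[[0,0.5,0,0],[0,0.5,0,0],[0,0,0,0]]'; python3 -m creep '[[0,0.5,0,0],[0,0,0,0]]'
```

```text
t: 21.2
position: [0.535, 0.0892, 0.006]
ee_rot: [-0.067, 1.569, 0.067]
force: [1.3, -3.0, -0.9]
finger_gap: 0.03
t: 21.4
position: [0.535, 0.0897, 0.0061]
ee_rot: [-0.067, 1.569, 0.067]
force: [2.9, -3.9, -0.6]
finger_gap: 0.0303
```

Run:
```python
from h import *
f=cams.grab_frame("wrist"); cv2.imwrite("pics/w13.png",cv2.resize(f["img"][0:270,100:460,::-1],None,fx=2.2,fy=2.2,interpolation=cv2.INTER_CUBIC))
go((.5667,-.280,.006),.085)
```

```text
pos [0.535  0.0897 0.0061] F [ 2.8407 -4.4749 -0.8035] t 21.45 gap 0.030030737795203433
R [[0.001, -0.085, 0.996], [-0.0, 0.996, 0.085], [-1.0, -0.0, 0.001]]
shift [   0.1473 -371.0759    0.205 ] turn -3.0459335814692068e-05 jaw now 0.08496972652641124 q6 -0.12438685977117661
```

View pics/w13.png

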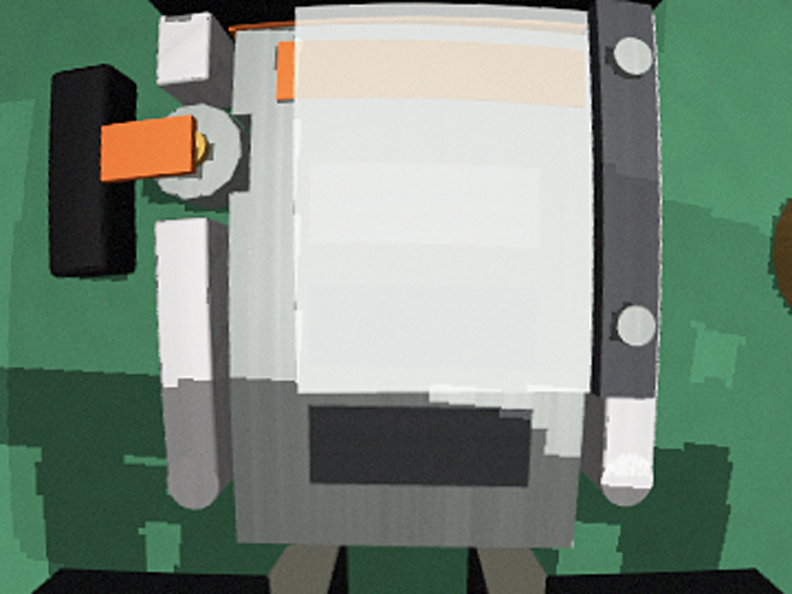

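Run:
```python
from h import *
f=cams.grab_frame("wrist"); im=f["img"][:,:,::-1]
cv2.imwrite("pics/w14a.png",cv2.resize(im[190:260,160:410],None,fx=3.2,fy=6,interpolation=cv2.INTER_CUBIC))
cv2.imwrite("pics/w14b.png",cv2.resize(im[0:110,110:250],None,fx=5,fy=5,interpolation=cv2.INTER_CUBIC))
go((.5667,-.280,.006),.085)
```

```text
pos [0.535  0.0897 0.006 ] F [ 2.4264 -2.7098 -1.5111] t 21.5 gap 0.03003476935521407
R [[0.001, -0.085, 0.996], [-0.0, 0.996, 0.085], [-1.0, -0.0, 0.001]]
shift [   0.104  -371.0584    0.2289] turn -3.41017427956114e-05 jaw now 0.08496605850268296 q6 -0.12442635743138598
```

View pics/w14a.png

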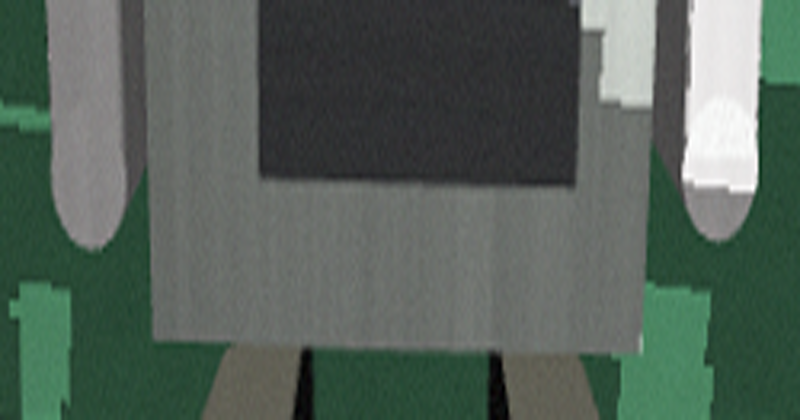

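View pics/w14b.png

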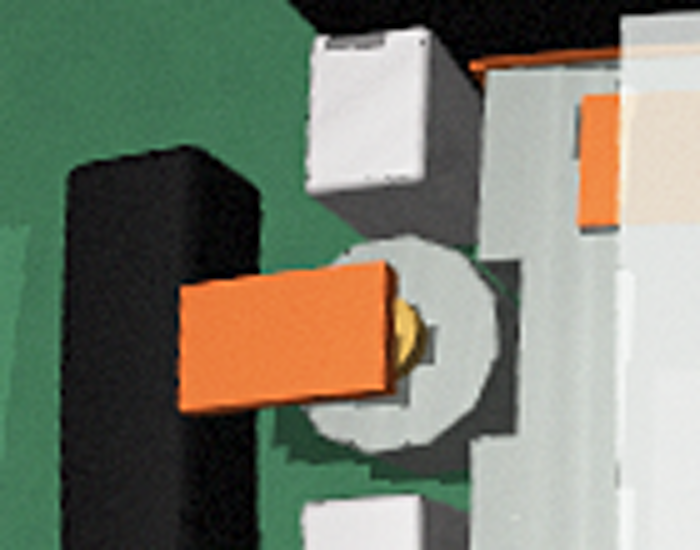

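Run:
```python
from h import *
f=cams.grab_frame("wrist")
a=lambda p:((p[0]+.5)/3.2-.5+160,(p[1]+.5)/6-.5+190)
b=lambda p:((p[0]+.5)/5-.5+110,(p[1]+.5)/5-.5)
r=lambda p,z:ray(f,p,z,1)[:2]
L=r(a((92,249)),.026);R=r(a((718,242)),.026);m=(L+R)/2
y=(L-R)/np.linalg.norm(L-R); x=np.array([y[1],-y[0]])
if x[1]<0:x=-x
D=lambda p:np.round([(p-m)@x*1e3,(p-m)@y*1e3],2)
print("tip axis x",x,"L-R",np.linalg.norm(L-R))
TL=r(a((152,340)),.015);TR=r(a((642,352)),.015)
NL=r(b((484,67)),.015); n1=r(b((478,260)),.015); n2=r(b((472,438)),.015); i1=r(b((522,260)),.015); i2=r(b((516,435)),.015)
for n,p in zip("TL TR NL n1 n2 i1 i2".split(),(TL,TR,NL,n1,n2,i1,i2)): print(n,D(p))
for z in (.026,.028,.03): print("roller",z,"centre",D(r(b((395,345)),z)),"right",D(r(b((498,340)),z)),"top",D(r(b((400,237)),z)),"bot",D(r(b((400,452)),z)))
print("rail in edge L far",D(r(b((420,500)),.026)),D(r(b((422,185)),.026)))
```

```text
tip axis x [-0.0902  0.9959] L-R 0.09471349760227885
TL [-11.75  41.35]
TR [-13.34 -38.72]
NL [108.05  38.79]
n1 [87.15 38.91]
n2 [69.   39.42]
i1 [86.79 34.49]
i2 [69.01 35.01]
roller 0.026 centre [76.76 44.02] right [76.42 34.28] top [87.24 43.7 ] bot [66.57 43.52]
roller 0.028 centre [76.34 43.43] right [76.   33.82] top [86.67 43.11] bot [66.29 42.93]
roller 0.03 centre [75.91 42.83] right [75.58 33.36] top [86.1  42.52] bot [66.01 42.34]
rail in edge L far [61.95 41.64] [92.2 41.7]
```

```bash
python3 -m creep '[[0,0.5,0,0],[0,0,0,0]]'; python3 -m creep '[[0,0.3,0,0],[0,0,0,0]]'
```

```text
t: 21.75
position: [0.5351, 0.0901, 0.0061]
ee_rot: [-0.067, 1.569, 0.066]
force: [4.0, -4.1, -1.4]
finger_gap: 0.0298
t: 21.95
position: [0.5351, 0.0904, 0.0061]
ee_rot: [-0.067, 1.568, 0.066]
force: [3.2, -4.1, -1.1]
finger_gap: 0.0301
```

```bash
python3 -m creep '[[0,-1,0,0],[0,-3,0,0],[0,-5,0,0],[0,0,0,0]]'
python3 - <<'E'
from h import *
f=cams.grab_frame("wrist"); im=f["img"][:,:,::-1]
cv2.imwrite("pics/w15a.png",cv2.resize(im[160:260,160:410],None,fx=3.2,fy=6,interpolation=cv2.INTER_CUBIC))
cv2.imwrite("pics/w15b.png",cv2.resize(im[0:110,110:250],None,fx=5,fy=5,interpolation=cv2.INTER_CUBIC))
go((.5667,-.280,.006),.085)
E
```

```text
t: 22.35
position: [0.5349, 0.0813, 0.0058]
ee_rot: [-0.066, 1.571, 0.067]
force: [-0.9, -0.3, -0.0]
finger_gap: 0.0299
pos [0.5349 0.0815 0.0058] F [-1.079   0.6659  0.7687] t 22.4 gap 0.03009587619207775
R [[-0.001, -0.084, 0.996], [0.0, 0.996, 0.084], [-1.0, 0.0, -0.001]]
shift [  -0.2901 -362.8629    1.1343] turn -0.0004482367585372238 jaw now 0.08455193560147602 q6 -0.13995700335690697
```

View pics/w15a.png

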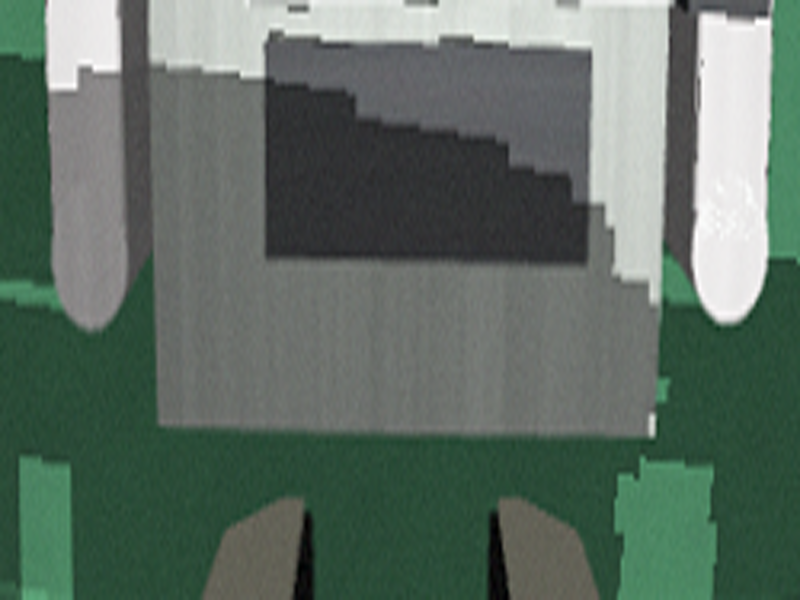

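View pics/w15b.png

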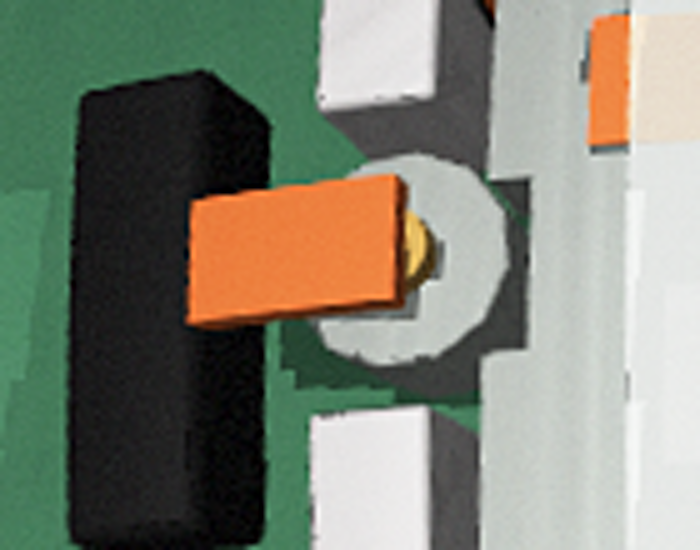

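Run:
```python
from h import *
f=cams.grab_frame("wrist")
a=lambda p:((p[0]+.5)/3.2-.5+160,(p[1]+.5)/6-.5+160)
b=lambda p:((p[0]+.5)/5-.5+110,(p[1]+.5)/5-.5)
r=lambda p,z:ray(f,p,z,1)[:2]
L=r(a((92,331)),.026);R=r(a((730,325)),.026);m=(L+R)/2
y=(L-R)/np.linalg.norm(L-R); x=np.array([y[1],-y[0]])
D=lambda p:np.round([(p-m)@x*1e3,(p-m)@y*1e3],2)
print("tip axis x",x,"L-R",np.linalg.norm(L-R))
for n,p in dict(TL=a((160,426)),TR=a((654,437)),n1=b((489,178)),n2=b((482,353)),i1=b((530,180)),i2=b((526,350))).items(): print(n,D(r(p,.015)))
for z in (.026,.028,.03): print("roller",z,"right",D(r(b((507,255)),z)),"top",D(r(b((415,153)),z)),"bot",D(r(b((400,367)),z)))
```

```text
tip axis x [-0.0893  0.996 ] L-R 0.09512123522703488
TL [-11.29  40.28]
TR [-12.71 -39.09]
n1 [87.51 38.95]
n2 [69.28 39.4 ]
i1 [86.92 34.82]
i2 [69.27 35.01]
roller 0.026 right [76.27 34.49] top [87.27 43.44] bot [66.37 44.49]
roller 0.028 right [75.74 34.04] top [86.58 42.86] bot [65.98 43.89]
roller 0.03 right [75.21 33.58] top [85.9  42.28] bot [65.58 43.3 ]
```

```bash
python3 -m creep '[[0,-15,0,0],[-20,-20,0,0],[-40,-30,0,0],[-40,-40,0,0],[-30,-40,0,0]]'; python3 -m creep '[[-10,-40,0,0],[0,-40,0,0],[0,-40,0,0],[0,-40,0,0],[0,0,0,0]]'; python3 -m creep '[[0,0,0,0]]'
python3 - <<'E'
from h import *
g=cams.grab_frame("top"); cv2.imwrite("pics/top16.png",g["img"][:,:,::-1])
s=cams.grab_frame("scene"); cv2.imwrite("pics/s16.png",s["img"][:,:,::-1])
cv2.imwrite("pics/c16.png",cv2.resize(g["img"][190:280,100:230,::-1],None,fx=6,fy=6,interpolation=cv2.INTER_CUBIC))
a=cv2.imread("pics/top0.png"); d=cv2.absdiff(a,g["img"][:,:,::-1].copy()).max(2)
print([ (n,float(d[y-12:y+12,x-12:x+12].mean())) for n,x,y in [("block",125,213),("ring",123,261),("step",180,181),("jar",441,174),("cal",330,130)]])
go((.5667,-.280,.006),.085)
E
```

```text
t: 22.95
position: [0.5473, -0.0598, 0.1333]
ee_rot: [-0.068, 1.568, 0.067]
force: [0.2, 0.0, -0.0]
finger_gap: 0.0299
t: 23.45
position: [0.5606, -0.2239, 0.1412]
ee_rot: [-0.065, 1.569, 0.061]
force: [-0.3, 0.4, 0.2]
finger_gap: 0.0298
t: 23.55
position: [0.56, -0.2191, 0.1408]
ee_rot: [-0.064, 1.571, 0.065]
force: [-0.1, 0.4, -0.7]
finger_gap: 0.0298
[('block', 10.182291666666666), ('ring', 6.774305555555555), ('step', 10.06076388888889), ('jar', 36.859375), ('cal', 5.479166666666667)]
pos [ 0.5602 -0.2171  0.141 ] F [-0.3955  0.1547  0.0558] t 23.65 gap 0.029838129620536554
R [[-0.001, -0.085, 0.996], [0.001, 0.996, 0.085], [-1.0, 0.001, -0.001]]
shift [134.9388 -63.3261   1.214 ] turn 6.109194701897636e-06 jaw now 0.08500670380874827 q6 -0.6405778918583002
```

View pics/top16.png

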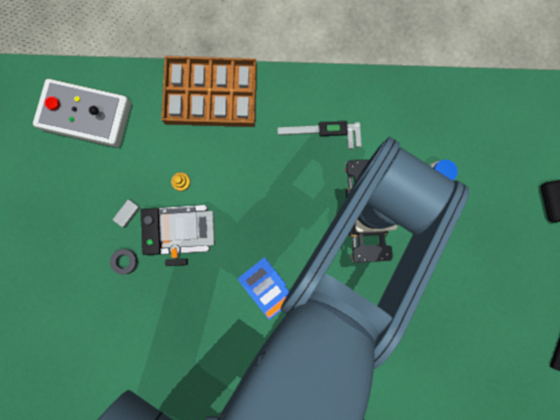

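View pics/c16.png

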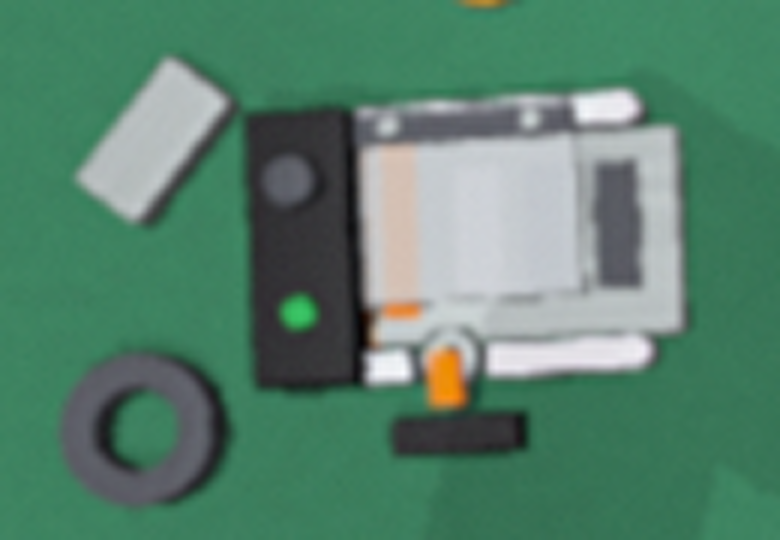

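Run:
```python
from h import *
g=cams.grab_frame("top")
c=lambda p:((p[0]+.5)/6-.5+100,(p[1]+.5)/6-.5+190)
r=lambda p,z:ray(g,c(p),z)[:2]
R=r((643,106),.026);L=r((655,350),.026);m=(L+R)/2;y=(L-R)/np.linalg.norm(L-R);x=np.array([y[1],-y[0]]);
print(x)
for p in [(679,126),(686,331),(372,345)]: print((r(p,.015)-m)@np.c_[x,y])
a=cv2.imread("pics/top0.png")[190:280,100:230];b=cv2.imread("pics/top16.png")[190:280,100:230]
A=a[57:78,62:92];res=cv2.matchTemplate(b,A,cv2.TM_CCOEFF_NORMED);print(cv2.minMaxLoc(res))
```

```text
[-0.0898  0.996 ]
[-0.0122 -0.04  ]
[-0.0108  0.0407]
[0.1116 0.0382]
(-0.7015551328659058, 0.9917909502983093, (66, 17), (62, 57))
```

```bash
python3 -c "
from station import order,ctrl
print(ctrl.observe()['qd'].round(3)); print(order.hand_in())"
```

```text
[ 0.013 -0.005 -0.001 -0.004 -0.001  0.001]
the job is handed in; nothing more can be done
None
```

The plate is home in the slot with the roller in its notch, and I have handed the job in; the hand-in gave no verdict. I pushed the plate's left side with the two fingertips to bring it in line with the slot. Then I pushed its trailing end in 8 to 0.3 mm steps, striped end first, past the roller and home; measured push forces stayed under about 7 N.

- **Position:** The last views put the trailing end 11.5 to 12 mm outside the mouth, so the plate's centre is about 48 mm inside, within the allowed 45.5 to 51.5 mm. Sideways it is within about 1 mm.
- **Squareness:** The plate is about 0.015 rad off square. The limit is 0.04 rad.
- **Roller:** In the top view the roller is at the same place as in the empty slot at the start, to the pixel.
- **Robot:** The arm was well clear of everything and all but still.
- **Bystanders:** The block, ring, step gauge and caliper look unmoved. The jar was mostly hidden by the arm in the last top view. Its one raised image difference I put down to that, as the arm did not go near it. The blue look-alike was left alone.
- **Disagreement:** The wrist and top cameras differed by about 5 mm along world y at first. I measured the final fit against the rail tips in the same picture. One plate corner in the last top view came out 2 to 3 mm past the stop, which is not possible. I took it as a reading error at that partly covered corner.

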